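# Make up two culture kits on the lab bench

## Task

Make up the two kits from the stock in the middle of the bench: on the yellow tray put the red dish in the middle of the large ring and the blue-capped pot in the middle of the small ring; on the white tray put the straw-coloured dish in the middle of the large ring, the green dish squarely on top of it, and the red-capped pot in the middle of the small ring. Keep every dish and pot upright, and leave the black dish and the white-capped pot standing where they are.

Things in the scene. Friction and masses are not known exactly. Their poses are not given: they have to be found in the camera images.
- red_dish_centre (a point): culture dish with lid, deep red agar; a closed upright disc 55 mm across and 15 mm high, 0.03 kg; point at its centre, half-way up; z up
- straw_dish_centre (a point): culture dish with lid, straw-yellow agar; a closed upright disc 55 mm across and 15 mm high, 0.03 kg; point at its centre, half-way up; z up
- green_dish_centre (a point): culture dish with lid, green agar; a closed upright disc 55 mm across and 15 mm high, 0.03 kg; point at its centre, half-way up; z up
- black_dish_centre (a point): culture dish with lid, black agar; a closed upright disc 55 mm across and 15 mm high, 0.03 kg; point at its centre, half-way up; z up; not needed, stays where it stands
- red_pot_centre (a point): sample pot, pale body with a red screw cap; upright cylinder 40 mm across (cap) and 50 mm high, 0.045 kg; point at its centre, half-way up; z up
- blue_pot_centre (a point): sample pot, pale body with a blue screw cap; upright cylinder 40 mm across (cap) and 50 mm high, 0.045 kg; point at its centre, half-way up; z up
- white_pot_centre (a point): sample pot, pale body with a white screw cap; upright cylinder 40 mm across (cap) and 50 mm high, 0.045 kg; point at its centre, half-way up; z up; not needed, stays where it stands
- yellow_tray: yellow kit tray, fixed to the bench, 200 mm (x) by 120 mm (y), floor 5 mm thick with a lip 2 mm higher round the edge; origin at the centre of its underside, x along its length, z up. Two printed rings on its floor: the large ring (72 mm, for dishes) is centred at x = -45 mm, y = 0, the small ring (50 mm, for a pot) at x = +55 mm, y = 0
- white_tray: white kit tray, fixed to the bench, 200 mm (x) by 120 mm (y), floor 5 mm thick with a lip 2 mm higher round the edge; origin at the centre of its underside, x along its length, z up. Two printed rings on its floor: the large ring (72 mm, for dishes) is centred at x = -45 mm, y = 0, the small ring (50 mm, for a pot) at x = +55 mm, y = 0
There are look-alikes about, which are no part of the job. Of the things that look like the part that bears black_dish_centre, the largest one is meant.

How it is judged:
By the outcome, as a careful person would: the job done as asked, in the order asked, and still so for the second after the job is handed in, with the robot touching nothing.
It also fails if it takes over 106 s, if anything falls off the work surface, if the arm or the gripper's body presses on something with over 40 N, if the wrist force passes 120 N, or if a joint passes its speed limit or range.

## Robot

A 6-joint arm with a two-finger parallel gripper is mounted at the origin on the work surface. World frame = base frame: x ahead of the robot, y to its left, z up, the work surface at z = 0. Lengths are in mm, angles in degrees, forces in N, time in s.
With the tool pointing down it reaches from about 325 to 925 mm from the base axis. Payload 3.1 kg.
Tool frame: the origin (TCP) lies at the very end of the fingers, on their centre line; the grasp point (between the pads) lies grasp_offset behind it (grasp_offset is the distance from the TCP to the grasp point, in mm); z points along the fingers, y is the line along which they close (so a half turn about z gives the same grasp; the last joint's range is limited). The gripper opens to 85 mm and grips with 20 to 120 N. Pads are 22 mm wide; open, the fingers measure 114 mm over their backs; the gripper's body (76 mm by 85 mm) begins 54 mm behind the grasp point. The pads swing forward as they close: fully open they stand 13 mm farther back than shut.
Start: joints at [-75.756, 12.427, 92.441, -0, 75.132, -6.429], TCP at [220.661, -584.763, 231.3] pointing down, gripper open.
Joint ranges: [-157.48, 157.48], [-44.54, 120.13], [17.64, 146.25], [-64.5, 244.5], [7.68, 150.69], [-147.95, 147.95]. Speed limits (degrees/s): [159.86, 159.86, 180, 180, 180, 180].

## Interface

Orientations are given as [roll, pitch, yaw] about the fixed x, y, z axes, in that order (R = Rz(yaw) Ry(pitch) Rx(roll)).
In Python, from station import * gives the robot as it stands. Calls block until the motion is done:
- goto(position, orientation): joint-space move of the TCP to a pose.
- move_l(position, attitude=None, speed=150): straight line of the TCP; attitude=None keeps the orientation; speed is the mean speed in mm/s.
- move_j(angles): joint-space move.
- grip(opening, squeeze=None): finger opening in mm; squeeze is the grip in N (None keeps the last); returns when the fingers have stopped.
- wait(seconds).
- solve_ik(position, orientation): joint angles nearest the present ones, or None.
- get_obs(): the state.
- get_image(name): name is "scene" or "top" or "wrist"; returns the picture (384x512x3 uint8, red, green, blue); there is no depth.
- get_calibration(name): a dict with "fx", "fy", "cx", "cy" (pixels), "R" (3x3) and "t" (3): a world point X has camera coordinates R X + t; the wrist camera has in their place "mount" (4x4, takes a point from camera to tool coordinates, whose origin is the TCP and whose axes are the flange's). Camera axes: x right, y down, z forward; pixel columns grow to the right and rows downward; lengths in mm; the calibration is good to about 2 mm. A picture is of the moment at which its call begins: read the wrist's pose just before it. get_calibration takes no time and is no camera call.
A pose or a line that the arm cannot do raises Unreachable and nothing moves.
- sign_off(): hands the job in; it is judged then, once.
Trained networks look in the newest picture that a camera, given by its name, has taken for a name from the list of things; names that differ only in an ending like _2 or _b are one class to them, and where a whole thing is asked for, a point or a joint stands for the part that bears it (a point fixed in the world has none). Each returns a list of dicts, best first, with "score" (0 to 1); they miss things now and then, are a little off and sometimes report something else, mostly with a low value. They report only what shows in the picture. A call takes as long as a camera call. They do not tell look-alikes from the thing itself.
- spot_in(name, camera): "extent" ([centre column, centre row, width, height] in pixels, round what is visible of it).
- regions_of(name, camera): "region" (384x512 bool, what is visible of it) and "extent" ([centre column, centre row, width, height] in pixels, round what is visible of it).
The state is a dict: "t": time; "joint_pos": joint angles; "qvel": joint speeds; "effort": joint torques, N m; "tcp_pos": TCP position; "ee_rot": TCP orientation; "wrist_force": force on the tool from outside, world axes, zero at the start; "moment": the same for the moment, N m; "grip_width": finger opening in mm; "grip_force": force on a finger pad.
Only numpy, scipy, OpenCV 4.12 (cv2) and the standard library are available. Lean on these libraries where they do the work, as an engineer would, in place of code of your own. Each camera call takes 0.05 s, during which the arm holds its last target. There are 200 camera calls.

## Working session

There is one attempt and no reset: what is moved stays moved. The work goes in short steps, each a Python script; the robot and the scene stay as the last script left them, time stands still between calls to the robot, and variables do not carry over. Pictures are saved under pics/ and viewed, at most 14 in all, crops included, and the job is handed in when it is done.

```bash
mkdir -p pics; ls; python3 - <<'E'
from station import *
import cv2,numpy as np
for c in ("top","scene"):
    im=get_image(c); cv2.imwrite(f"pics/{c}0.png",im[:,:,::-1])
    k=get_calibration(c); print(c,k)
    for n in ["red_dish_centre","straw_dish_centre","green_dish_centre","black_dish_centre","red_pot_centre","blue_pot_centre","white_pot_centre","yellow_tray","white_tray"]:
        print(n,[(round(d["score"],2),np.round(d["extent"],1).tolist()) for d in spot_in(n,c)])
print(get_calibration("wrist")); o=get_obs(); print(o); 
try: print(grasp_offset)
except Exception as e: print(e)
E
```

```text
pics
top {'fx': 347.40281216436426, 'fy': 347.40281216436426, 'cx': 255.44385523911933, 'cy': 192.23016666828397, 'R': array([[ 0.01355507, -0.99989096,  0.00585948],
       [-0.98368512, -0.01438622, -0.17932269],
       [ 0.17938743, -0.00333316, -0.98377286]]), 't': array([-14.53116721, 523.62612837, 724.25094872])}
red_dish_centre [(0.75, [209.9, 153.4, 22.7, 25.7]), (0.24, [249.8, 183.3, 24.4, 19.7])]
straw_dish_centre [(0.74, [304.1, 145.9, 20.9, 19.5]), (0.7, [249.2, 181.6, 21.3, 21.3])]
green_dish_centre [(0.9, [251.0, 122.5, 21.4, 21.2])]
black_dish_centre [(0.9, [249.9, 234.9, 21.5, 27.1]), (0.7, [290.9, 260.3, 19.1, 23.0]), (0.49, [258.4, 278.8, 18.1, 17.2])]
red_pot_centre [(0.55, [127.6, 195.8, 74.0, 91.7])]
blue_pot_centre [(0.75, [204.4, 202.6, 20.6, 19.4]), (0.4, [252.2, 123.5, 23.9, 24.3])]
white_pot_centre [(0.86, [305.9, 148.2, 19.2, 20.4]), (0.24, [204.8, 201.9, 21.8, 20.9])]
yellow_tray [(0.66, [125.8, 197.4, 76.4, 92.1])]
white_tray [(0.71, [387.1, 195.1, 62.8, 91.1]), (0.17, [251.2, 237.1, 19.9, 26.0])]
scene {'fx': 450.96974913155844, 'fy': 450.96974913155844,
[... 1329 characters left out ...]
]])}
{'t': 1.0, 'joint_pos': array([-7.57540982e+01,  1.24287910e+01,  9.24398289e+01,  4.17648761e-04,
        7.51318466e+01, -6.42676790e+00]), 'qvel': array([ 0.03550518, -0.1072478 ,  0.00034411, -0.02721578,  0.01145733,
       -0.05037452]), 'effort': array([ 4.26078959e-04, -3.96899557e+01, -3.04262030e+01, -1.56306887e-04,
        6.72989609e-04,  3.96199681e-06]), 'tcp_pos': array([ 220.68945   , -584.76291012,  231.29656048]), 'ee_rot': array([-1.79999582e+02, -4.53342524e-04,  2.06725625e+01]), 'wrist_force': array([-0.35599966,  1.36227952, -0.3950773 ]), 'moment': array([0.03677983, 0.00824951, 0.02783408]), 'grip_force': 0.0, 'grip_width': 85.53949773315503}
18.700000000000003
```

```bash
python3 - <<'E'
import cv2
a=cv2.imread("pics/top0.png")[90:310,70:440]; cv2.imwrite("pics/topc.png",cv2.resize(a,None,fx=2.16,fy=2.16,interpolation=cv2.INTER_CUBIC))
E
```

```text
(no output)
```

View pics/topc.png

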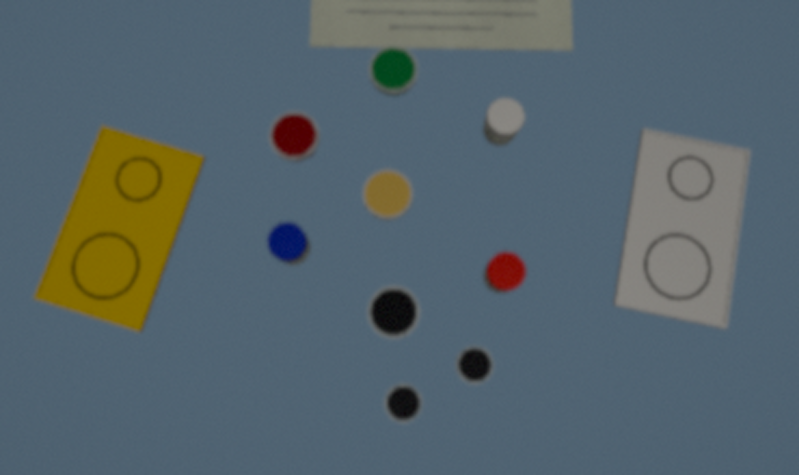

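View pics/scene0.png

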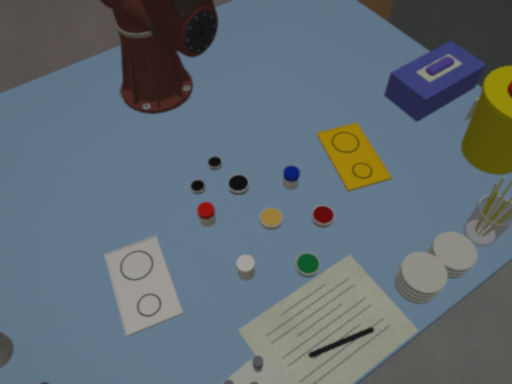

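The top view shows one candidate for each item except the black dish. For black there are three discs at crop (394,311), (474,364) and (403,403). The first is clearly the largest, so that is the one meant, and it stays put along with the white pot at (505,118). I'll get coarse positions now, then refine from the wrist camera.

```bash
cat > h.py <<'E'
from station import *
import numpy as np, cv2
from scipy.spatial.transform import Rotation as Ro
def ray(c0,R_cw,k,uv,z):
    d=R_cw@np.array([(uv[0]-k["cx"])/k["fx"],(uv[1]-k["cy"])/k["fy"],1]); return (c0+d*(z-c0[2])/d[2])
def top_pt(uv,z):
    k=get_calibration("top"); R=np.array(k["R"]); return ray(-R.T@k["t"],R.T,k,uv,z)
def wcam(o):
    M=np.array(get_calibration("wrist")["mount"]); Rt=Ro.from_euler("xyz",o["ee_rot"],degrees=True).as_matrix()
    return Rt@M[:3,3]+o["tcp_pos"], Rt@M[:3,:3]
def w_pt(o,uv,z): 
    c,R=wcam(o); return ray(c,R,get_calibration("wrist"),uv,z)
def w_px(o,X):
    c,R=wcam(o); k=get_calibration("wrist"); p=R.T@(np.array(X)-c); return np.array([k["cx"]+k["fx"]*p[0]/p[2],k["cy"]+k["fy"]*p[1]/p[2]])
def look(name):
    o=get_obs(); im=get_image("wrist"); cv2.imwrite(f"pics/{name}.png",im[:,:,::-1]); return o,im
E
python3 - <<'E'
from h import *
C=dict(green=(393,69,15),red=(294,135,15),straw=(388,194,15),black=(394,311,15),blue=(288,242,50),white=(505,118,50),redpot=(506,271,50),YL=(106,266,5),YS=(139,179,5),WL=(678,266,5),WS=(690,178,5))
P={n:top_pt((u/2.16+70,v/2.16+90),z) for n,(u,v,z) in C.items()}
for n,p in P.items(): print(n,p.round(),round(np.hypot(*p[:2])))
print(np.linalg.norm(P["YL"]-P["YS"]),np.linalg.norm(P["WL"]-P["WS"]))
# survey trays and stock from above
out={}
for nm,c in (("yt",(P["YL"]+P["YS"])/2),("stock1",P["straw"]),("wt",(P["WL"]+P["WS"])/2)):
    goto([c[0]-40,c[1],230],[180,0,180]); wait(.3); o,_=look(nm); out[nm]=o
    print(nm,o["t"],o["tcp_pos"],o["joint_pos"].round(),{n:w_px(o,p).round().tolist() for n,p in P.items()})
import pickle; pickle.dump((P,out),open("s.pkl","wb"))
a=[cv2.imread(f"pics/{n}.png") for n in out]
cv2.imwrite("pics/tri.png",cv2.resize(np.vstack([np.hstack(a[:2]),np.hstack([a[2],a[2]*0])]),(800,600)))
E
```

```text
green [701.   3.  15.] 701
red [623. 111.  15.] 633
straw [559.   7.  15.] 559
black [433.  -2.  15.] 433
blue [500. 107.  50.] 511
white [ 635. -116.   50.] 645
redpot [ 473. -115.   50.] 487
YL [478. 308.   5.] 568
YS [574. 280.   5.] 638
WL [ 486. -307.    5.] 575
WS [ 584. -325.    5.] 668
100.15074975495278 99.28349724778637
yt 4.5083 [485.90466115 293.34740642 229.97648163] [ 24.   6. 100.  -0.  74. -66.] {'green': [39.0, 318.0], 'red': [111.0, 267.0], 'straw': [18.0, 220.0], 'black': [-16.0, 113.0], 'blue': [77.0, 180.0], 'white': [-93.0, 291.0], 'redpot': [-143.0, 155.0], 'YL': [266.0, 152.0], 'YS': [243.0, 227.0], 'WL': [-257.0, 159.0], 'WS': [-234.0, 235.0]}
stock1 5.975 [518.95122275   7.59732841 229.96548494] [ -7.  -1. 107.   0.  74. -97.] {'green': [251.0, 297.0], 'red': [337.0, 243.0], 'straw': [253.0, 193.0], 'black': [245.0, 81.0], 'blue': [352.0, 149.0], 'white': [147.0, 266.0], 'redpot': [131.0, 122.0], 'YL': [519.0, 123.0], 'YS': [476.0, 203.0], 'WL': [-21.0, 130.0], 'WS': [-16.0, 210.0]}
wt 7.55 [ 495.66714699 -314.76231577  230.09688215] [ -39.    8.   98.    0.   74. -129.] {'green': [492.0, 312.0], 'red': [591.0, 260.0], 'straw': [521.0, 212.0], 'black': [543.0, 104.0], 'blue': [659.0, 172.0], 'white': [424.0, 284.0], 'redpot': [451.0, 146.0], 'YL': [792.0, 144.0], 'YS': [731.0, 221.0], 'WL': [261.0, 151.0], 'WS': [246.0, 228.0]}
```

View pics/tri.png

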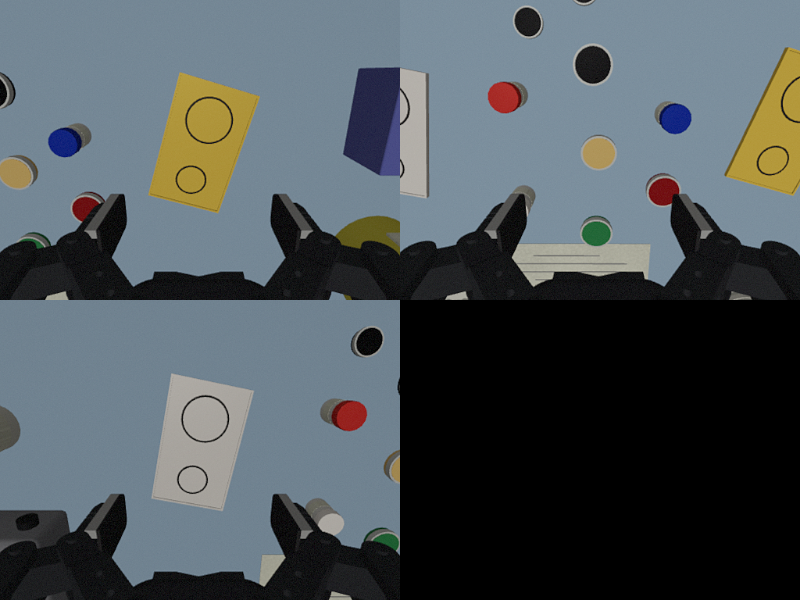

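```bash
cat >> h.py <<'E'
def blob(im,hsv_lo,hsv_hi,near,rad=60):
    h=cv2.cvtColor(im,cv2.COLOR_RGB2HSV); h[...,0]=(h[...,0].astype(int)+30)%180  # hue shifted by 30: red ~30
    m=cv2.inRange(h,np.array(hsv_lo),np.array(hsv_hi)); m=cv2.morphologyEx(m,cv2.MORPH_OPEN,np.ones((3,3)))
    n,l,s,c=cv2.connectedComponentsWithStats(m); ok=[i for i in range(1,n) if s[i,4]>80 and np.hypot(*(c[i]-near))<rad]
    i=max(ok,key=lambda i:s[i,4]); ct=max(cv2.findContours((l==i).astype(np.uint8),0,cv2.CHAIN_APPROX_NONE)[0],key=len)
    return cv2.fitEllipse(cv2.convexHull(ct))
COL=dict(red=((20,120,50),(40,255,255)),redpot=((20,120,50),(40,255,255)),blue=((130,150,50),(160,255,255)),straw=((40,60,120),(60,255,255)),green=((80,100,40),(120,255,255)))
H=dict(red=15,redpot=50,blue=50,straw=15,green=15)
def ring(im,o,p,rmm):
    u=w_px(o,p); g=cv2.cvtColor(im,cv2.COLOR_RGB2GRAY); m=(g<70).astype(np.uint8)
    cs=[c for c in cv2.findContours(m,cv2.RETR_LIST,cv2.CHAIN_APPROX_NONE)[0] if len(c)>30]
    es=[cv2.fitEllipse(c) for c in cs]; es=[e for e in es if np.hypot(*(np.array(e[0])-u))<15]
    return np.mean([w_pt(o,e[0],5) for e in es],0), [np.round(e[1]).tolist() for e in es]
E
python3 - <<'E'
from h import *
import pickle
P,out=pickle.load(open("s.pkl","rb")); I={n:cv2.imread(f"pics/{n}.png")[:,:,::-1].copy() for n in out}
for t,n,r in (("yt","YL",72),("yt","YS",50),("wt","WL",72),("wt","WS",50)):
    q,e=ring(I[t],out[t],P[n],r); print(n,P[n].round(1),q.round(1),e); P[n]=q
print(np.linalg.norm(P["YL"]-P["YS"]),np.linalg.norm(P["WL"]-P["WS"]))
for n in COL:
    e=blob(I["stock1"],*COL[n],w_px(out["stock1"],P[n])); q=w_pt(out["stock1"],e[0],H[n]); print(n,P[n].round(1),q.round(1),np.round(e[1])); P[n]=q
pickle.dump((P,out),open("s.pkl","wb"))
E
```

```text
YL [477.7 307.6   5. ] [480.2 308.7   5. ] [[57.0, 58.0], [59.0, 60.0]]
YS [573.8 279.6   5. ] [576.9 280.7   5. ] [[34.0, 37.0], [35.0, 38.0]]
WL [ 486.4 -306.5    5. ] [ 487.9 -305.3    5. ] [[58.0, 58.0], [59.0, 60.0]]
WS [ 584.  -324.9    5. ] [ 586.8 -324.8    5. ] [[34.0, 37.0], [35.0, 38.0]]
100.69072436491808 100.81812997436477
red [623.4 110.6  15. ] [626.2 111.4  15. ] [34. 39.]
redpot [ 473.2 -114.7   50. ] [ 475.3 -112.8   50. ] [39. 43.]
blue [499.7 107.2  50. ] [502.3 107.7  50. ] [38. 40.]
straw [558.9   6.7  15. ] [561.8   7.6  15. ] [39. 41.]
green [701.3   3.5  15. ] [704.8   3.7  15. ] [31. 36.]
```

```bash
cat >> h.py <<'E'
import pickle
D=[180,0,180]
def find(n,P):
    p=P[n]; goto([p[0]-18,p[1],160],D); wait(.25); o,im=look("f_"+n)
    e=blob(im,*COL[n],w_px(o,p)); q=w_pt(o,e[0],H[n]); print(n,"refined",q.round(1),np.round(e[1]),"shift",(q-p)[:2].round(1)); return q
def pick(n,P,ztcp,up=120):
    q=find(n,P); move_l([q[0],q[1],ztcp+35],speed=250); move_l([q[0],q[1],ztcp],speed=80)
    o=get_obs(); print("down",o["wrist_force"].round(1)); grip(30,30); wait(.2)
    o=get_obs(); print("grip",o["grip_width"].round(1),round(float(o["grip_force"]),1)); 
    move_l([q[0],q[1],up],speed=250); o=get_obs(); print("lifted",o["grip_width"].round(1),round(float(o["grip_force"]),1),"t",o["t"]); return q
def place(xy,zfinal,up=120,open_to=85):
    goto([xy[0],xy[1],up],D); move_l([xy[0],xy[1],zfinal+20],speed=250); move_l([xy[0],xy[1],zfinal],speed=50)
    wait(.2); o=get_obs(); print("set",o["tcp_pos"].round(1),o["wrist_force"].round(1)); grip(open_to); wait(.2)
    move_l([xy[0],xy[1],up+40],speed=250); print("t",get_obs()["t"])
E
python3 - <<'E'
from h import *
P,out=pickle.load(open("s.pkl","rb")); q=pick("red",P,4)
look("held_red")
E
```

```text
red refined [626.1 111.5  15. ] [48. 50.] shift [-0.  0.]
down [-0.  -0.4  0.2]Traceback (most recent call last):
  File "<stdin>", line 2, in <module>
  File "h.py", line 38, in pick
    o=get_obs(); print("grip",o["grip_width"].round(1),round(float(o["grip_force"]),1));
                              ^^^^^^^^^^^^^^^^^^^^^
AttributeError: 'float' object has no attribute 'round'
```

```bash
sed -i 's/o\["grip_width"\].round(1)/round(float(o["grip_width"]),1)/g' h.py
python3 - <<'E'
from h import *
o=get_obs(); print(o["grip_width"],o["grip_force"],o["wrist_force"].round(1),o["t"])
p=o["tcp_pos"]; move_l([p[0],p[1],120],speed=250); o,_=look("held_red");print(o["grip_width"],o["grip_force"],o["wrist_force"].round(1),o["t"])
E
```

```text
52.97161401093481 31.920286417007446 [ 0.2 -1.6  5. ] 11.3667
53.102221761856306 31.564993858337402 [-0.6  0.6 -0.8] 11.9833
```

View pics/held_red.png

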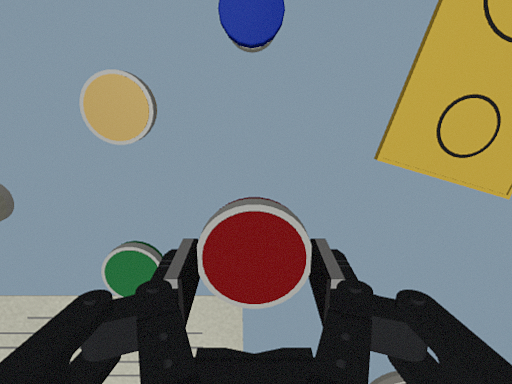

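The red dish is held level between the pads, with its disc centred at (255,256). I'll place it, then pick and place the blue pot.

```bash
python3 - <<'E'
from h import *
P,out=pickle.load(open("s.pkl","rb"))
place(P["YL"],9.4)
pick("blue",P,16)
place(P["YS"],21.4)
c=(P["YL"]+P["YS"])/2
goto([c[0]-40,c[1],230],D); wait(.3); o,im=look("chk_y")
for n,r,z in (("red","YL",20),("blue","YS",55)):
    e=blob(im,*COL[n],w_px(o,[*P[r][:2],z])); q=w_pt(o,e[0],z); print(n,"err",(q-P[r])[:2].round(1),np.round(e[1]))
E
```

```text
set [480.7 309.    9.9] [ 0.3 -0.4  4. ]
t 15.6333
blue refined [501.4 109.5  50. ] [46. 47.] shift [-1.   1.8]
down [ 0.3 -0.  -0.2]
grip 38.8 30.2
lifted 39.4 30.2 t 19.175
set [577.2 280.9  21.6] [1.4 0.2 0.2]
t 22.5917
red err [-0.1  0.1] [42. 43.]
blue err [-1.2  0.1] [35. 36.]
```

View pics/chk_y.png

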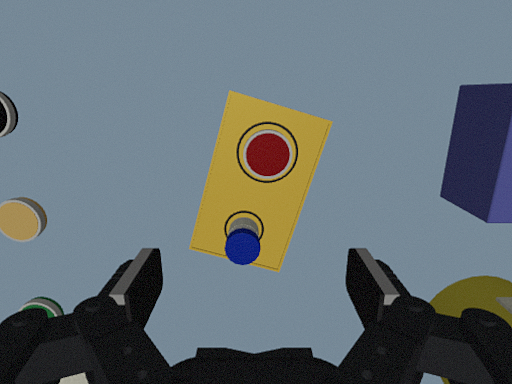

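Both yellow-tray pieces stand upright in their rings: the dish at (267,153) and the pot at (243,240), leaning only from perspective. Next is the white tray.

```bash
python3 - <<'E'
from h import *
P,out=pickle.load(open("s.pkl","rb"))
pick("straw",P,4); place(P["WL"],9.4)
goto([P["WL"][0]-18,P["WL"][1],160],D); wait(.25); o,im=look("chk_s")
e=blob(im,*COL["straw"],w_px(o,[*P["WL"][:2],20])); s=w_pt(o,e[0],20); print("straw err",(s-P["WL"])[:2].round(1),np.round(e[1]))
pick("green",P,4); place(s,24.4)
goto([s[0]-18,s[1],175],D); wait(.25); o,im=look("chk_g")
e=blob(im,*COL["green"],w_px(o,[*s[:2],35])); g=w_pt(o,e[0],35); print("green err vs straw",(g-s)[:2].round(1),"vs ring",(g-P["WL"])[:2].round(1),np.round(e[1]))
pick("redpot",P,16); place(P["WS"],21.4)
c=(P["WL"]+P["WS"])/2
goto([c[0]-40,c[1],230],D); wait(.3); o,im=look("chk_w")
for n,r,z in (("green","WL",35),("redpot","WS",55)):
    e=blob(im,*COL[n],w_px(o,[*P[r][:2],z])); q=w_pt(o,e[0],z); print(n,"err",(q-P[r])[:2].round(1),np.round(e[1]))
im=get_image("scene"); cv2.imwrite("pics/scene1.png",im[:,:,::-1])
a=np.hstack([cv2.imread("pics/chk_w.png"),cv2.imread("pics/chk_g.png")]); b=np.hstack([im[:,:,::-1],cv2.resize(im[200:350,70:270,::-1],(512,384))])
cv2.imwrite("pics/fin.png",cv2.resize(np.vstack([a,b]),(800,600)))
E
```

```text
straw refined [561.7   7.6  15. ] [49. 51.] shift [-0.1  0. ]
down [0.4 0.7 0.1]
grip 53.0 31.8
lifted 53.4 31.6 t 27.3583
set [ 488.3 -305.6    9.9] [ 0.7 -0.4  5.2]
t 31.2167
straw err [-0.2 -0.7] [50. 52.]
green refined [704.4   3.8  15. ] [48. 50.] shift [-0.4  0.1]
down [-0.  -0.2 -0. ]
grip 53.2 31.8
lifted 53.2 31.5 t 35.9167
set [ 488.3 -306.3   25. ] [-0.3  1.   4.1]
t 39.8417
green err vs straw [-0.  -0.6] vs ring [-0.2 -1.3] [49. 52.]
redpot refined [ 473.9 -114.8   50. ] [46. 47.] shift [-1.4 -2. ]
down [ 0.4 -0.5  0.1]
grip 39.0 30.3
lifted 39.2 30.2 t 43.9167
set [ 587.  -325.    21.5] [ 0.1 -0.6 -0.1]
t 47.5
green err [-0.2 -1.3] [44. 45.]
redpot err [-1.2 -0.1] [36. 36.]
```

View pics/fin.png

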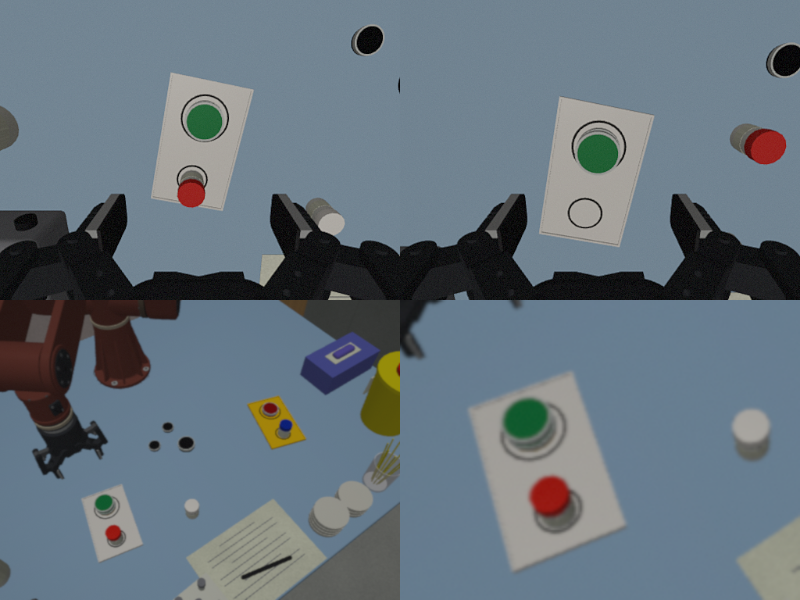

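The final views show both kits complete and upright. In the montage, green sits on straw at (204,120) and the red pot at (191,185); the yellow kit is intact. The black dish and white pot are still in place, and all measured errors are about 1 mm.

```bash
python3 -c "
from station import *
print(sign_off())"
```

```text
the job is handed in; nothing more can be done
None
```

I made up both kits as asked and handed the job in at about 48 s; every piece measured within about 1.5 mm of its ring centre, and the black dish and white-capped pot were left untouched.

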